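# Slide a primed panel over the board's edge and lay it on the drying rack

### The job

On the low wooden drawing board lies a long narrow white painting panel, too thin to pick up where it is. Slide it straight towards the robot until its near end sticks out about 4 cm over the board's near edge (the panel still lying flat on the board), then pinch it across its width by that end and lay it flat and square across the two rails of the drying rack, on the empty half and with both ends sticking out equally. Leave the panel that is already drying on the other half of the rack where it is.

Things in the scene. Friction and masses are not known exactly. Their poses are not given: they have to be found in the camera images.
- panel: the long narrow panel of white primed hardboard, 150 x 45 x 4 mm, about 30 g, loose. Origin: centre of its underside; x along its 150 mm length (at the start roughly, within 10 degrees, along the board's x), y across its width, z up. It is dragged by pressing a closed fingertip on its top with some 5 to 20 N (it slides more easily on the board than under the rubber fingertip). The other panel on the board is a 75 mm square and a bystander.
- board: the plywood drawing board on two battens, fixed: 200 mm deep (its x) by 300 mm wide (its y), its flat top 50 mm above the table. Origin: centre of its underside at table height; x points away from the robot, so the near edge, over which the panel must stick out, is the line x = -100 mm. Below the overhang there is free space down to the table. It also carries a square panel and a small cork block (22 mm high).
- rack: the wooden drying rack, fixed: two rails running along its y (230 mm long, 14 mm thick), centred on x = -28 and +28 mm, their tops 50 mm above the table. Origin: centre of its footprint at table height; x points away from the robot. The empty place is centred on x = 0, y = -55 mm of the rack; the panel must lie there along the rack's x, across both rails, so each end sticks out 40 mm beyond the rails' outer faces.
- tile: the panel already drying, white hardboard 90 x 70 x 4 mm, loose, lying across the rails on the half of the rack with y about +65 mm. Origin: centre of its underside. To be left alone.
Things that resemble listed ones, but are neither listed nor needed, are in the scene too. What is shaped like the panel but pink or turquoise is not meant.

How it is judged:
By the outcome, as a careful person would: the job done as asked, in the order asked, and still so for the second after the job is handed in, with the robot touching nothing.
It also fails if it takes over 48 s, if anything falls off the work surface, if the arm or the gripper's body presses on something with over 40 N, if the wrist force passes 120 N, or if a joint passes its speed limit or range.

### The arm

A 6-joint arm with a two-finger parallel gripper is mounted at the origin on the work surface. World frame = base frame: x ahead of the robot, y to its left, z up, the work surface at z = 0. Lengths are in m, angles in rad, forces in N, time in s.
With the tool pointing down it reaches from about 0.4 to 0.825 m from the base axis. Payload 7 kg.
Tool frame: the origin (TCP) lies at the very end of the fingers, on their centre line; the grasp point (between the pads) lies 19 mm behind it; z points along the fingers, y is the line along which they close (so a half turn about z gives the same grasp; the last joint's range is limited). The gripper opens to 85 mm and grips with 20 to 120 N. Pads are 22 mm wide; open, the fingers measure 114 mm over their backs; the gripper's body (76 mm by 85 mm) begins 54 mm behind the grasp point. The pads swing forward as they close: fully open they stand 13 mm farther back than shut.
Start: joints at [-1.01, 0.359, 0.012, 0, -1.224, -0.288], TCP at [0.182, -0.65, 0.231] pointing down, gripper open.
Joint ranges: [-3.07, 3.07], [-1.43, 2.12], [-1.02, 1.25], [-3.03, 1.67], [-3.05, -0], [-3.03, 3.03]. Speed limits (rad/s): [2.39, 2.39, 3.01, 3.14, 3.14, 3.14].

### API

Orientations are given as a rotation vector (axis times angle).
In Python, from plant import sense, viewer, job gives the robot as it stands.
- The arm moves only by the tool apply_moves, never from a script. Its argument "plan" is text: rows parted by semicolons, each of 6 numbers parted by spaces: the shift along the tool's x, y, z scaled (see below), then the turn, a rotation vector about the tool's x, y, z scaled (see below). In form: x y z rx ry rz; .... A call has 1 to 20 rows; each row shifts and turns the commanded pose from where the row before left it, along the tool's axes as they then stand; what a row does not reach is not made up. The controller multiplies each number of a shift by 30 mm and each number of a turn by 0.12 rad. A row lasts 1/10 s, in which the tool goes at most 50 mm and 8.59 degrees, less where a joint would pass 70% of its speed; a pose out of reach is approached as far as the arm can. A call with a number of a shift or a turn outside -1 to 1 is refused whole. A call with a gripper value outside its range is refused whole. "jaw" is the opening, from 0 (shut) to 1 (fully open), set as the call begins (left out, the last holds). The fingers move at their own pace and stop on an object; "squeeze" is the grip in N (left out, the last holds). Time passes only in rows, so rows that do not move let the fingers close. It gives the time, the measured TCP pose, the force, the opening and the grip force at its end, in the units of the state.
- sense(): the state, without advancing time (a new reading comes with each control period).
- viewer.capture(name): name is "side" or "top" or "wrist"; returns the picture (384x512x3 uint8, red, green, blue); there is no depth.
- viewer.camera_model(name): a dict with "intrinsics" (3x3 intrinsics, pixels), "R" (3x3) and "t" (3): a world point X has camera coordinates R X + t. Camera axes: x right, y down, z forward; pixel columns grow to the right and rows downward; lengths in m; the calibration is good to about 2 mm. A picture is of the moment at which its call begins: read the wrist's pose just before it. camera_model takes no time and is no camera call; for the wrist camera it gives the pose at the moment of the call.
- job.finish_job(): hands the job in; it is judged then, once.
The state is a dict: "clock": time; "qpos": joint angles; "qvel": joint speeds; "effort": joint torques, N m; "tcp_pos": TCP position; "eef_rot": TCP orientation; "ft_force": force on the tool from outside, world axes, zero at the start; "moment": the same for the moment, N m; "gripper_width": finger opening in m; "grip_force": force on a finger pad.
Only numpy, scipy, OpenCV 4.12 (cv2) and the standard library are available. Lean on these libraries where they do the work, as an engineer would, in place of code of your own. Each camera call takes 0.05 s, during which the arm holds its last target. There are 200 camera calls.

## Working session

There is one attempt and no reset: what is moved stays moved. The work goes in short steps, Python scripts to look and compute and a tool call to move; the robot and the scene stay as the last step left them, time stands still between calls to the robot, and variables do not carry over. Pictures are saved under pics/ and viewed, at most 10 in all, crops included, and the job is handed in when it is done.

Besides the shell and the picture viewer there is one more tool, called after ">>>" by a JSON object that holds its "method" and its "body", one argument or row to a line. apply_moves: Moves the arm, as the interface text tells. Its arguments: {"type":"object","properties":{"plan":{"type":"string"},"jaw":{"type":"number"},"squeeze":{"type":"number"}},"required":["plan"]}

```bash
mkdir -p pics; python3 - <<'E'
from plant import sense, viewer, job
import cv2
for n in("top","side"):
    im=viewer.capture(n); cv2.imwrite(f"pics/{n}0.png",im[:,:,::-1])
    m=viewer.camera_model(n); print(n,m)
s=sense();print({k:s[k] for k in("clock","tcp_pos","eef_rot","ft_force","gripper_width")})
E
```

```text
top {'intrinsics': array([[498.86322117,   0.        , 249.37400678],
       [  0.        , 498.86322117, 203.15666647],
       [  0.        ,   0.        ,   1.        ]]), 'R': array([[-0.02097068, -0.99977445,  0.00335859],
       [-0.99810151,  0.02074077, -0.057993  ],
       [ 0.05791026, -0.00456836, -0.99831134]]), 't': array([0.06446929, 0.41931048, 1.28520746])}
side {'intrinsics': array([[380.31796091,   0.        , 254.08254652],
       [  0.        , 380.31796091, 192.20544407],
       [  0.        ,   0.        ,   1.        ]]), 'R': array([[-0.96172924, -0.27378282, -0.01094745],
       [-0.18722169,  0.6857846 , -0.70331183],
       [ 0.20006228, -0.67434595, -0.71079718]]), 't': array([0.4294606 , 0.09147152, 0.92130746])}
{'clock': 0.1, 'tcp_pos': array([ 0.18175114, -0.64962893,  0.23045398]), 'eef_rot': array([ 4.26970918e-01, -3.11214119e+00, -2.28242233e-03]), 'ft_force': array([0.48092316, 0.34491149, 0.41880431]), 'gripper_width': 0.08524021322669925}
```

View pics/top0.png

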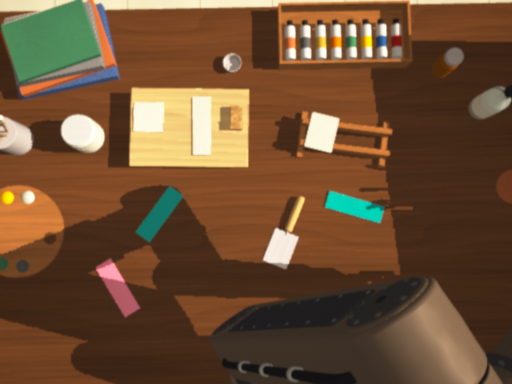

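View pics/side0.png

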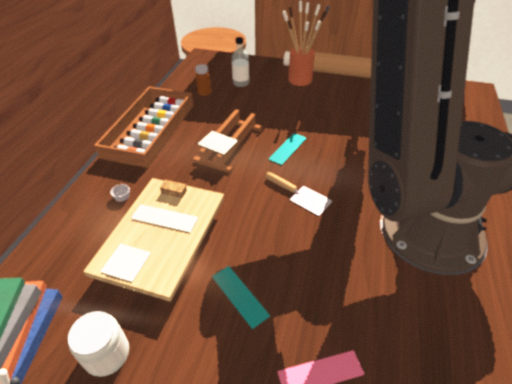

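Top view: the board spans about (130–249, 88–167). The long white panel is at (201,125), the square panel at (149,117) and the cork at (235,117). The rack is at (345,138), with the tile at (321,132) and the empty half around (365,143). The candidates for the panel are the white strip at (201,125), the white square at (149,117), the palette knife blade at (281,248), and the turquoise and pink strips. Only the strip at (201,125) is long, narrow, white and on the board. I'll measure it and confirm it in a crop.

```bash
cat > h.py <<'E'
import numpy as np, cv2
from plant import sense, viewer, job
def cast(m,px,z):
    px=np.atleast_2d(np.array(px,float)); K,R,t=np.array(m["intrinsics"]),np.array(m["R"]),np.array(m["t"])
    d=(R.T@np.linalg.inv(K)@np.c_[px,np.ones(len(px))].T).T; o=-R.T@t
    return (o+d*((z-o[2])/d[:,2])[:,None])[:,:2]
def proj(m,X):
    c=np.array(m["R"])@np.array(X,float)+np.array(m["t"]); p=np.array(m["intrinsics"])@c; return p[:2]/p[2]
def rect(P):
    c,(w,h),a=cv2.minAreaRect((P*1000).astype(np.float32))
    if w<h: w,h,a=h,w,a+90
    return np.round([c[0],c[1],w,h,(a+90)%180-90],1)  # mm, deg of long axis from world x
def blobs(im,lo,hi,box,amin=60):
    hsv=cv2.cvtColor(im,cv2.COLOR_RGB2HSV); k=cv2.inRange(hsv,lo,hi)
    x0,y0,x1,y1=box; g=np.zeros_like(k); g[y0:y1,x0:x1]=k[y0:y1,x0:x1]
    cs,_=cv2.findContours(g,cv2.RETR_EXTERNAL,cv2.CHAIN_APPROX_NONE)
    return [c[:,0,:] for c in cs if cv2.contourArea(c)>amin]
E
python3 - <<'E'
from h import *
im=cv2.imread("pics/top0.png")[:,:,::-1].copy(); m=viewer.camera_model("top")
hsv=cv2.cvtColor(im,cv2.COLOR_RGB2HSV)
for p in [(201,125),(149,117),(321,132),(170,100),(235,117),(365,128),(365,152),(365,140),(304,130),(385,145)]: print(p,hsv[p[1],p[0]])
for c in blobs(im,(0,0,150),(180,60,255),(120,80,400,175)): print("white",c.mean(0),rect(cast(m,c,.054)))
for c in blobs(im,(8,60,120),(35,200,255),(120,80,260,175),500): print("board",rect(cast(m,cv2.convexHull(c)[:,0],.05)))
for c in blobs(im,(5,100,80),(20,255,255),(290,100,400,175),20): print("rack",c.min(0),c.max(0),rect(cast(m,c,.05)))
a=cv2.resize(im[80:170,120:270],None,fx=4,fy=4); b=cv2.resize(im[100:170,290:400],None,fx=4,fy=4)
cv2.imwrite("pics/crop1.png",np.vstack([np.hstack([a[:,:,::-1]]),np.pad(b[:,:,::-1],((0,0),(0,a.shape[1]-b.shape[1]),(0,0)))])[:640][:600])
E
```

```text
(201, 125) [ 25  29 251]
(149, 117) [ 26  24 253]
(321, 132) [ 26  27 253]
(170, 100) [ 22 124 247]
(235, 117) [ 17 157 235]
(365, 128) [ 13 184 213]
(365, 152) [ 13 183 177]
(365, 140) [ 12 179 117]
(304, 130) [ 13 172 114]
(385, 145) [ 13 184 212]
white [321.4122807  132.00877193] [ 595.2 -130.1   88.6   69.8  -15.2]
white [148.40178571 116.5625    ] [644.  308.7  76.4  74.5  88.8]
white [201.5        125.10958904] [618.3 173.3 146.4  43.3  -0.9]
board [616.3 204.8 355.7 242.   88.9]
rack [290 100] [393 174] [ 582.6 -182.1  263.1  190.2   88.8]
```

View pics/crop1.png

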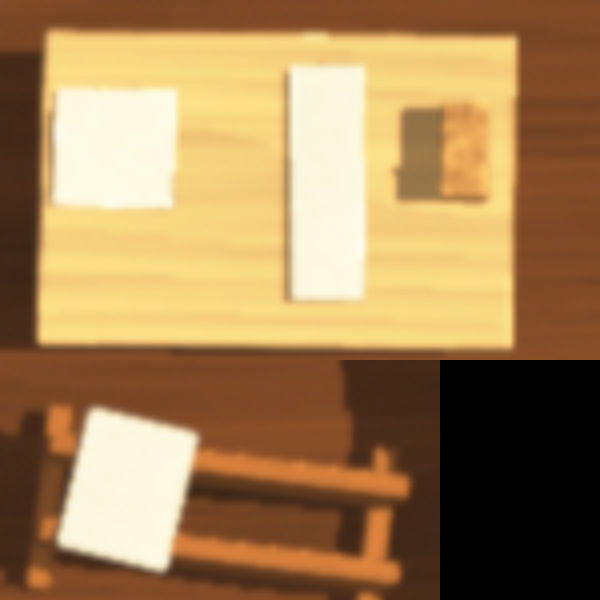

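Confirmed: the white strip, centred at crop (326,182), is the panel. The rails in the lower crop run from (195,461) to (408,487) and from (175,545) to (400,573). Next I'll fit the board corners and rail lines.

```bash
python3 - <<'E'
from h import *
im=cv2.imread("pics/top0.png")[:,:,::-1].copy(); m=viewer.camera_model("top")
print("board",np.round(1e3*cast(m,[(131.5,87.5),(249.2,89),(248.5,166.7),(129.2,166.2)],.05),1))
c=[c for c in blobs(im,(0,0,150),(180,60,255),(190,80,220,175))][0]
print("panel corners",np.round(1e3*cast(m,cv2.boxPoints(cv2.minAreaRect(c)),.054),1))
v=cv2.cvtColor(im,cv2.COLOR_RGB2HSV).astype(int)
for r0,r1 in((118,138),(139,160)):
    pts=[]
    for u in range(342,377,2):
        col=v[r0:r1,u,2]*(v[r0:r1,u,1]>150); g=col.copy(); g[g<160]=0
        if g.sum(): 
            rows=np.where(g>0)[0]+r0; pts.append((u,rows.mean(),len(rows)))
    pts=np.array(pts); W=1e3*cast(m,pts[:,:2],.05)
    f=np.polyfit(W[:,1],W[:,0],1); print("rail: x at y=-200:",np.polyval(f,-200),"slope",f[0],"deg",np.degrees(np.arctan(f[0])),"res",np.std(W[:,0]-np.polyval(f,W[:,1])),"w",pts[:,2].mean())
print("rail ends px->",1e3*cast(m,[(392,131.5),(390,153)],.05))
g=lambda u:[(int(x[0]),int(x[1]),int(x[2])) for x in v[118:160,u]]
print([x[2] for x in g(350)],[x[2] for x in g(366)])
E
```

```text
board [[720.8 351. ]
 [710.8  50.2]
 [511.   56.2]
 [518.4 358.3]]
panel corners [[691.9 193.8]
 [691.  150.5]
 [544.8 152.9]
 [545.6 195.9]]
rail: x at y=-200: 611.3635293242677 slope 0.14721184712084162 deg 8.374467943812844 res 0.455991599890665 w 5.722222222222222
rail: x at y=-200: 554.7391146295301 slope 0.1504456713325011 deg 8.555737165370635 res 0.43238525677979933 w 5.666666666666667
rail ends px-> [[ 593.6611703  -311.29051547]
 [ 538.59971782 -304.13019515]]
[135, 134, 135, 136, 147, 181, 211, 214, 215, 211, 180, 125, 97, 90, 79, 67, 70, 92, 113, 116, 113, 117, 118, 116, 114, 114, 127, 173, 213, 216, 216, 212, 181, 125, 96, 86, 76, 74, 86, 107, 126, 130] [134, 135, 136, 135, 134, 131, 139, 170, 204, 214, 213, 208, 183, 131, 100, 90, 80, 70, 76, 93, 111, 118, 117, 114, 115, 116, 114, 114, 132, 177, 216, 218, 213, 208, 181, 128, 98, 88, 78, 81, 102, 124]
```

>>> {"method": "apply_moves", "body": {
  "plan": "0 0 0 0 0 0.8; 0 0 0 0 0 0.8; 0 0 0 0 0 0.8; -0.5 1 0 0 0 0; -0.5 1 0 0 0 0; -0.5 1 0 0 0 0; -0.5 1 0 0 0 0; -0.5 1 0 0 0 0; -0.5 1 0 0 0 0; -0.5 1 0 0 0 0; -0.5 1 0 0 0 0; -0.5 1 0 0 0 0; -0.5 1 0 0 0 0; -0.5 1 0 0 0 0; -0.5 1 0 0 0 0; -0.5 1 0 0 0 0; -0.5 1 0 0 0 0; -0.5 1 0 0 0 0; -0.5 1 0 0 0 0; -0.5 1 0 0 0 0",
  "jaw": 0,
  "squeeze": 40
}}

```text
clock: 2.1
tcp_pos: [0.4448, -0.1426, 0.2312]
eef_rot: [-0.024, -3.141, -0.0]
ft_force: [0.9, -0.3, -0.3]
gripper_width: -0.0003
grip_force: 0.0
```

```bash
cat >> h.py <<'E'
from scipy.spatial.transform import Rotation as Ro
def go(x,y,z,yawy=None):
    """units of shift (tool axes as now) to world mm target, and turn to bring tool y to world angle yawy deg, tool z down"""
    s=sense(); R=Ro.from_rotvec(s["eef_rot"]).as_matrix(); p=np.array(s["tcp_pos"])*1e3
    print("t",round(float(s["clock"]),2),"tcp",p.round(1),"yaw y",np.degrees(np.arctan2(R[1,1],R[0,1])).round(2),"tilt z",R[:,2].round(3),"F",np.round(s["ft_force"],1),"w",np.round(s["gripper_width"],4))
    print("shift units",(R.T@(np.array([x,y,z])-p)/30).round(2))
    if yawy is not None:
        a=np.radians(yawy); T=np.c_[[np.sin(a)*-1,np.cos(a),0],[np.cos(a),np.sin(a),0],[0,0,-1]]
        T=np.c_[np.cross([np.cos(a),np.sin(a),0],[0,0,-1]),[np.cos(a),np.sin(a),0],[0,0,-1]]
        print("turn units",(Ro.from_matrix(R.T@T).as_rotvec()/.12).round(2))
E
python3 -c "
from h import *
go(610,173,90,88.7)"
```

```text
t 2.1 tcp [ 444.8 -142.6  231.2] yaw y 89.13 tilt z [-0.  0. -1.] F [ 0.9 -0.3 -0.3] w -0.0003
shift units [-5.35 10.6   4.71]
turn units [ 0.   -0.    0.06]
```

>>> {"method": "apply_moves", "body": {
  "plan": "-0.49 0.96 0.2 0 0 0.06; -0.49 0.96 0.2 0 0 0; -0.49 0.96 0.2 0 0 0; -0.49 0.96 0.2 0 0 0; -0.49 0.96 0.2 0 0 0; -0.49 0.96 0.2 0 0 0; -0.49 0.96 0.2 0 0 0; -0.49 0.96 0.2 0 0 0; -0.49 0.96 0.2 0 0 0; -0.49 0.96 0.2 0 0 0; -0.45 1 0.4 0 0 0; 0 0 0.8 0 0 0; 0 0 0.8 0 0 0; 0 0 0.6 0 0 0; 0 0 0 0 0 0"
}}

```text
clock: 3.6
tcp_pos: [0.6099, 0.1696, 0.09]
eef_rot: [-0.036, -3.136, 0.004]
ft_force: [-0.0, -0.5, 0.2]
gripper_width: -0.0005
grip_force: 0.0
```

```bash
python3 -c "
from h import *
go(610,173,54,88.7)"
```

```text
t 3.6 tcp [609.9 169.6  90. ] yaw y 88.69 tilt z [-0.005 -0.003 -1.   ] F [-0.  -0.5  0.2] w -0.0005
shift units [-0.01  0.12  1.2 ]
turn units [-0.02 -0.04 -0.  ]
```

Move across by 3.5 mm, then descend gently into contact.

>>> {"method": "apply_moves", "body": {
  "plan": "0 0.11 0.5 -0.02 -0.04 0; 0 0 0.4 0 0 0; 0 0 0.2 0 0 0; 0 0 0.05 0 0 0; 0 0 0.05 0 0 0; 0 0 0 0 0 0"
}}

```text
clock: 4.2
tcp_pos: [0.6124, 0.1739, 0.0577]
eef_rot: [0.035, 3.136, 0.004]
ft_force: [0.7, -0.1, 0.9]
gripper_width: -0.0005
grip_force: 0.0
```

>>> {"method": "apply_moves", "body": {
  "plan": "0 0 0 0 0 0; 0 0 0.05 0 0 0; 0 0 0 0 0 0"
}}

```text
clock: 4.5
tcp_pos: [0.6121, 0.1738, 0.0559]
eef_rot: [0.035, 3.136, 0.004]
ft_force: [0.6, -1.3, 0.0]
gripper_width: 0.0003
grip_force: 0.0
```

>>> {"method": "apply_moves", "body": {
  "plan": "0 0 0.05 0 0 0; 0 0 0 0 0 0; 0 0 0.03 0 0 0; 0 0 0 0 0 0"
}}

```text
clock: 4.9
tcp_pos: [0.6122, 0.1739, 0.0541]
eef_rot: [0.035, 3.136, 0.004]
ft_force: [-1.8, -0.1, 5.7]
gripper_width: 0.0
grip_force: 3.0
```

>>> {"method": "apply_moves", "body": {
  "plan": "0 0 0.03 0 0 0; 0 0 0 0 0 0; 0 0 0 0 0 0"
}}

```text
clock: 5.2
tcp_pos: [0.6122, 0.1739, 0.0541]
eef_rot: [0.034, 3.136, 0.004]
ft_force: [-5.4, -1.2, 12.5]
gripper_width: -0.0
grip_force: 6.2
```

>>> {"method": "apply_moves", "body": {
  "plan": "0.1 0 0 0 0 0; 0.2 0 0 0 0 0; 0.2 0 0 0 0 0; 0.2 0 0 0 0 0; 0.2 0 0 0 0 0; 0.2 0 0 0 0 0; 0.2 0 0 0 0 0; 0 0 0 0 0 0"
}}

```text
clock: 6.0
tcp_pos: [0.5747, 0.1758, 0.0541]
eef_rot: [0.033, 3.132, 0.007]
ft_force: [0.7, 1.9, 8.8]
gripper_width: -0.0001
grip_force: 4.2
```

```bash
python3 - <<'E'
from h import *
s=sense();print(s["tcp_pos"],s["ft_force"])
im=viewer.capture("top"); m=viewer.camera_model("top"); cv2.imwrite("pics/top1.png",im[:,:,::-1])
for c in blobs(im,(0,0,150),(180,60,255),(120,80,260,200)): print("white",c.mean(0),rect(cast(m,c,.054)))
im=viewer.capture("side"); m=viewer.camera_model("side"); cv2.imwrite("pics/side1.png",im[:,:,::-1])
for c in blobs(im,(0,0,150),(180,60,255),(90,170,260,300)): print("side",c.mean(0),rect(cast(m,c,.054)))
E
```

```text
[0.57474509 0.17579391 0.05413545] [0.70236003 1.89673587 8.7947764 ]
white [201.81818182 157.5974026 ] [540.1 174.5  66.3  43.   -0.9]
side [121.390625   256.83854167] [643.9 289.3 126.6  89.4  87.1]
side [178.1754386  221.46783626] [578.4 172.5 155.7  57.3  -0.7]
side [119.95652174 191.32608696] [758.2 124.9  48.9  43.2 -29.9]
```

>>> {"method": "apply_moves", "body": {
  "plan": "0.1 0 0.01 0 0 0; 0.2 0 0 0 0 0; 0.2 0 0 0 0 0; 0.2 0 0 0 0 0; 0.2 0 0 0 0 0; 0.15 0 0 0 0 0; 0 0 0 0 0 0; 0 0 0 0 0 0"
}}

```text
clock: 6.9
tcp_pos: [0.5441, 0.1769, 0.0541]
eef_rot: [0.033, 3.131, 0.008]
ft_force: [0.6, 1.4, 9.8]
gripper_width: -0.0003
grip_force: 5.4
```

```bash
python3 - <<'E'
from h import *
s=sense();print(s["tcp_pos"],s["ft_force"])
im=viewer.capture("top"); m=viewer.camera_model("top"); cv2.imwrite("pics/top2.png",im[:,:,::-1])
for c in blobs(im,(0,0,150),(180,60,255),(120,80,260,200),20): print("white",c.min(0),c.max(0),rect(cast(m,c,.054)))
a=cv2.resize(im[80:230,110:280],None,fx=3,fy=3)[:,:,::-1]
im=viewer.capture("side"); b=cv2.resize(im[160:310,80:250],None,fx=2,fy=2)[:,:,::-1]
b=np.pad(b,((0,a.shape[0]-b.shape[0]),(0,0),(0,0)))[:,:290]
cv2.imwrite("pics/c2.png",np.hstack([a,b]))
E
```

```text
[0.54407758 0.1769463  0.05409264] [0.63679144 1.44359162 9.75051659]
white [123 176] [134 189] [476.2 359.9  39.9  10.1  41.1]
white [192 156] [209 181] [508.3 177.5  63.5  42.9  -0.9]
white [213 145] [221 150] [561.2 134.6  21.9  11.   77.4]
white [133 102] [150 126] [650.7 325.3  61.7  43.   -1.2]
```

View pics/c2.png

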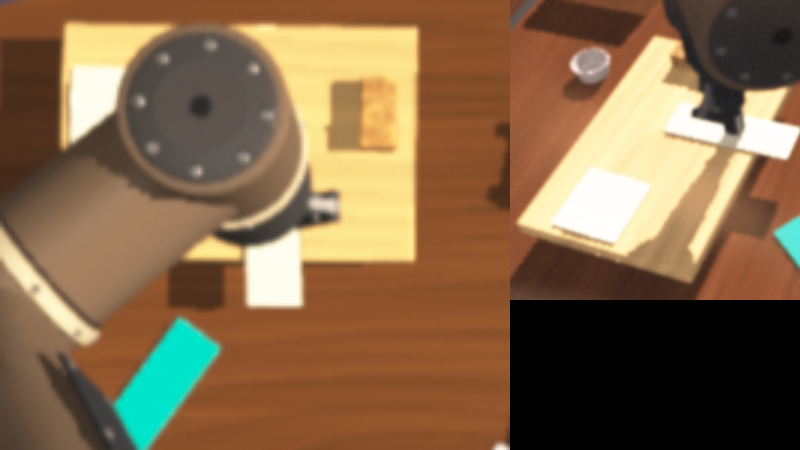

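The picture shows the panel lying flat, sticking out over the near edge with its end at crop (274,306) and the board edge at row 262. I'll check the overhang to subpixel.

```bash
python3 - <<'E'
from h import *
im=cv2.imread("pics/top2.png")[:,:,::-1]; m=viewer.camera_model("top")
def edge(u,r0,r1):
    p=im[r0:r1,u-2:u+3,0:3].astype(float).mean((1,2)); g=np.abs(np.diff(p)); return r0+0.5+(g*np.arange(len(g))).sum()/g.sum()
for u in(222,234,185): r=edge(u,162,173); print("board",u,r,1e3*cast(m,[(u,r)],.05)[0])
for u in(196,201,206): r=edge(u,176,188); print("panel",u,r,1e3*cast(m,[(u,r)],.054)[0])
im=cv2.imread("pics/top0.png")[:,:,::-1]
for u in(150,190,234): r=edge(u,162,173); print("board0",u,r,1e3*cast(m,[(u,r)],.05)[0])
E
```

```text
board 222 166.79244444444444 [512.10680697 123.30610481]
board 234 166.66207455429497 [511.81485101  92.8947438 ]
board 185 166.1527616840479 [515.66169126 217.00170657]
panel 196 181.80568228950642 [474.8456411  189.32327877]
panel 201 181.88852459016394 [474.37585518 176.72524483]
panel 206 181.92493847415915 [474.02360043 164.12473007]
board0 150 165.92521464075915 [518.06086208 305.61145454]
board0 190 166.42166879523202 [514.71625229 204.34860902]
board0 234 166.57737775389575 [512.03078078  92.89060062]
```

Overhang is 39.7 mm. Next: lift, open and go to the near end.

>>> {"method": "apply_moves", "body": {
  "plan": "0 0 -0.3 0 0 0; 0 0 -0.7 0 0 0; 0 0 -0.7 0 0 0; 0.6 0 0 0 0 0; 0.7 0 0 0 0 0; 0.55 0 0 0 0 0; 0 0 0 0 0 0; 0 0 0 0 0 0",
  "jaw": 0.85
}}

```text
clock: 7.8
tcp_pos: [0.4861, 0.1767, 0.1031]
eef_rot: [0.034, 3.136, 0.004]
ft_force: [-0.2, -0.7, -0.0]
gripper_width: 0.0728
grip_force: 0.0
```

```bash
python3 - <<'E'
from h import *
go(488,177.5,39,89)
im=viewer.capture("wrist"); m=viewer.camera_model("wrist"); cv2.imwrite("pics/w1.png",im[:,:,::-1])
print(m["t"],proj(m,[.474,.177,.054]),proj(m,[.488,.155,.054]))
for c in blobs(im,(0,0,150),(180,60,255),(0,0,512,384),1000): print(c.min(0),c.max(0),rect(cast(m,c,.054)))
E
```

```text
t 7.8 tcp [486.1 176.7 103.1] yaw y 88.76 tilt z [ 0.005  0.003 -1.   ] F [-0.2 -0.7 -0. ] w 0.0728
shift units [-0.05  0.02  2.14]
turn units [ 0.02  0.04 -0.04]
[-0.1861688  -0.46173561  0.11140365] [254.51205583 197.41775797] [224.85321673 216.16601183]
[373 346] [421 383] [633.1 303.3  44.   42.6  88.7]
[221 199] [283 338] [ 5.378e+02  1.748e+02  1.251e+02  4.520e+01 -3.000e-01]
```

View pics/w1.png

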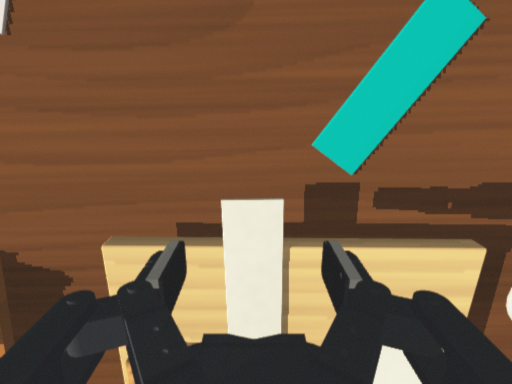

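The wrist view shows the panel end at row 199, columns 221–283, centred between the open fingers. I'll descend and pinch it.

>>> {"method": "apply_moves", "body": {
  "plan": "-0.05 -0.02 0.5 0.02 0.04 -0.03; 0 0 0.6 0 0 0; 0 0 0.5 0 0 0; 0 0 0.4 0 0 0; 0 0 0.14 0 0 0; 0 0 0 0 0 0; 0 0 0 0 0 0"
}}

```text
clock: 8.55
tcp_pos: [0.4879, 0.1761, 0.0386]
eef_rot: [0.029, 3.141, 0.0]
ft_force: [-0.7, 0.5, 0.5]
gripper_width: 0.0727
grip_force: 0.0
```

>>> {"method": "apply_moves", "body": {
  "plan": "0 0 0 0 0 0; 0 0 0 0 0 0; 0 0 0 0 0 0; 0 0 0 0 0 0; 0 0 0 0 0 0; 0 0 0 0 0 0",
  "jaw": 0,
  "squeeze": 40
}}

```text
clock: 9.15
tcp_pos: [0.4878, 0.1762, 0.0388]
eef_rot: [0.029, 3.141, 0.001]
ft_force: [-1.6, 0.8, 5.5]
gripper_width: 0.0435
grip_force: 40.4
```

>>> {"method": "apply_moves", "body": {
  "plan": "0 0 -0.1 0 0 0; 0 0 -0.3 0 0 0; 0 0 -0.6 0 0 0; 0 0 -1 0 0 0; 0 0 -1 0 0 0; 0 0 -0.5 0 0 0; 0 0 0 0 0 0; 0 0 0 0 0 0"
}}

```text
clock: 9.95
tcp_pos: [0.4872, 0.1758, 0.1435]
eef_rot: [0.03, 3.141, 0.001]
ft_force: [0.1, 0.1, -2.2]
gripper_width: 0.0433
grip_force: 40.7
```

```bash
python3 - <<'E'
from h import *
go(515,-239,150,81.5)
s=sense(); z=s["tcp_pos"][2]+.0165
im=viewer.capture("wrist"); m=viewer.camera_model("wrist"); cv2.imwrite("pics/w2.png",im[:,:,::-1])
a=cv2.resize(viewer.capture("side")[130:330,50:300],None,fx=2,fy=2)[:,:,::-1]; b=cv2.resize(im,None,fx=.58,fy=.58)[:,:,::-1]
cv2.imwrite("pics/c3.png",np.hstack([a,np.pad(b,((0,a.shape[0]-b.shape[0]),(0,0),(0,0)))]))
for c in blobs(im,(0,0,120),(180,60,255),(0,0,512,384),1000): print(c.min(0),c.max(0),rect(cast(m,c,z)))
E
```

```text
t 9.95 tcp [487.2 175.8 143.5] yaw y 88.9 tilt z [ 0.     0.001 -1.   ] F [ 0.1  0.1 -2.2] w 0.0433
shift units [ -1.19 -13.81  -0.22]
turn units [0.   0.   1.08]
[478 245] [511 320] [504.5 300.7  47.1  16.6  14.1]
[208 236] [298 338] [503.9 174.2  62.7  44.6  -0.8]
[0 0] [49 43] [375.9  86.4  18.4  16.3  73. ]
```

View pics/c3.png

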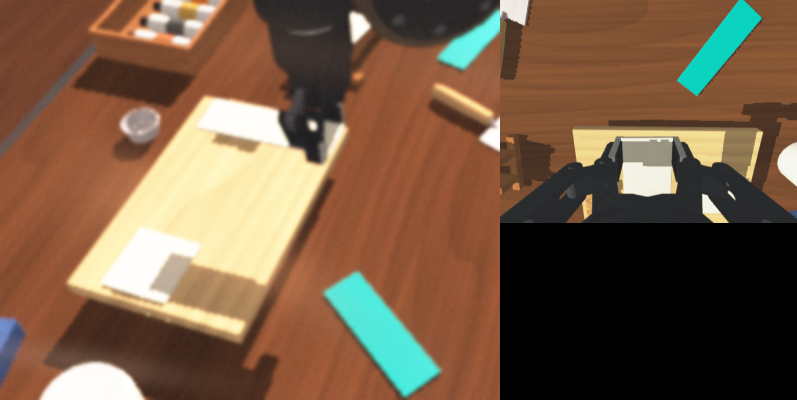

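The panel is held flat and lifted. In the side crop its far end runs (213,97)–(197,130), and in the wrist crop its near end sits between the pads. I'll check the pitch from the far end, then carry it.

```bash
python3 - <<'E'
from h import *
m=viewer.camera_model("side")
for z in(.14,.145,.15,.155,.16,.165,.17): print(z,(1e3*cast(m,[(152.5,186.75)],z)[0]).round(1))
# target: centre 575.6,-248.4 ; rack yaw -8.46
a=np.radians(-8.46); c=np.array([575.6,-248.4])-61.3*np.array([np.cos(a),np.sin(a)]); print("tcp target",c)
go(c[0],c[1],130,81.5)
E
```

```text
0.14 [630.4 164.8]
0.145 [627.1 169.2]
0.15 [623.9 173.6]
0.155 [620.6 177.9]
0.16 [617.3 182.3]
0.165 [614.  186.7]
0.17 [610.7 191.1]
tcp target [ 514.96701678 -239.3816107 ]
t 10.05 tcp [486.8 175.5 142.6] yaw y 88.9 tilt z [-0.001 -0.001 -1.   ] F [ 0.3 -0.8 -1.3] w 0.0437
shift units [ -1.2  -13.81   0.43]
turn units [-0.01 -0.01  1.08]
```

>>> {"method": "apply_moves", "body": {
  "plan": "0 -0.3 0 0 0 0; 0 -0.6 0 0 0 0; -0.1 -0.9 0 0 0 0; -0.1 -0.95 0 0 0 0; -0.1 -0.95 0 0 0 0; -0.1 -0.95 0 0 0 0; -0.1 -0.95 0 0 0 0; -0.1 -0.95 0 0 0 0; -0.1 -0.95 0 0 0 0; -0.1 -0.95 0 0 0 0; -0.1 -0.95 0 0 0 0; -0.1 -0.95 0 0 0 0; -0.1 -0.95 0 0 0 0; -0.1 -0.95 0 0 0 0; 0 -0.95 0 0 0.0 0.2; 0 -0.5 0 0 0 0.4; 0 -0.2 0 0 0 0.4; 0 0 0 0 0 0.1; 0 0 0 0 0 0; 0 0 0 0 0 0"
}}

```text
clock: 12.05
tcp_pos: [0.5147, -0.2413, 0.1434]
eef_rot: [-0.235, -3.133, -0.0]
ft_force: [-0.5, 0.0, -0.8]
gripper_width: 0.0439
grip_force: 40.7
```

```bash
python3 - <<'E'
from h import *
go(515,-239.4,80,81.5)
im=viewer.capture("wrist"); mw=viewer.camera_model("wrist"); cv2.imwrite("pics/w3.png",im[:,:,::-1])
im2=viewer.capture("side"); cv2.imwrite("pics/side3.png",im2[:,:,::-1]); m=viewer.camera_model("side")
print(proj(m,[.515,-.239,.15]))
t=viewer.capture("top"); cv2.imwrite("pics/top3.png",t[:,:,::-1])
a=cv2.resize(im2[70:200,150:320],None,fx=3,fy=3)[:,:,::-1]; b=cv2.resize(t[90:220,290:420],None,fx=2,fy=2)[:,:,::-1]
b=np.pad(b,((0,a.shape[0]-b.shape[0]),(0,0),(0,0)))
cv2.imwrite("pics/c4.png",np.hstack([a,b]))
E
```

```text
t 12.05 tcp [ 514.7 -241.3  143.4] yaw y 81.42 tilt z [-0.  0. -1.] F [-0.5  0.  -0.8] w 0.0439
shift units [-0.    0.06  2.11]
turn units [ 0.   -0.   -0.01]
[253.36414175  95.49567695]
```

View pics/c4.png

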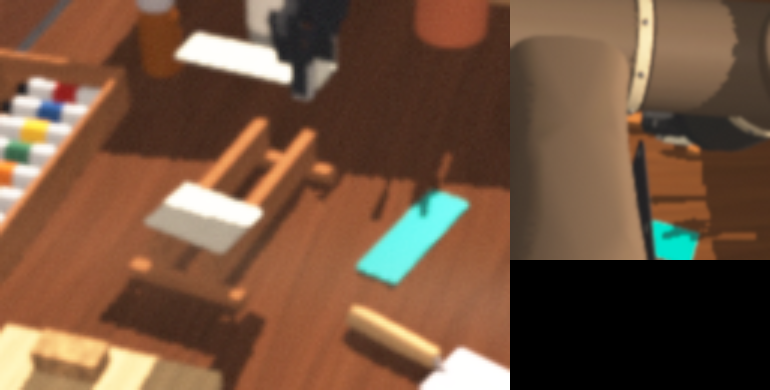

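Side crop: the panel is held above the rack's empty half, with its far end at (195,33)–(175,55). The tile is undisturbed at (205,215). I'll check the pitch.

```bash
python3 - <<'E'
from h import *
m=viewer.camera_model("side"); s=sense(); a=np.radians(-8.58)
d=np.array([np.cos(a),np.sin(a)]); p=np.array(s["tcp_pos"])[:2]+.1363*d
print(p,p-.15*d)
for z in(.14,.145,.15,.155,.16,.165): print(z,(1e3*cast(m,[(211.7,84.7)],z)[0]).round(1),proj(m,[*p,z]).round(1),proj(m,[*(p-.15*d),z]).round(1))
im=cv2.imread("pics/side3.png")[:,:,::-1].copy()
for c in blobs(im,(0,0,140),(180,60,255),(200,75,265,110),50):
    print(c.min(0),c.max(0),cv2.boxPoints(cv2.minAreaRect(c)).round(1).tolist(),cv2.approxPolyDP(c.reshape(-1,1,2),2,True)[:,0].tolist())
mw=viewer.camera_model("wrist"); im=cv2.imread("pics/w3.png")[:,:,::-1].copy()
for c in blobs(im,(0,0,120),(180,60,255),(150,150,350,384),500): print(c.min(0),c.max(0),rect(cast(mw,c,.1585)))
E
```

```text
[ 0.64968539 -0.26146358] [ 0.50136411 -0.23908505]
0.14 [ 657.6 -281.5] [211.8  88.4] [258.   99.2]
0.145 [ 654.  -273.3] [211.7  86.9] [258.   97.7]
0.15 [ 650.5 -265.1] [211.5  85.3] [258.   96.1]
0.155 [ 647.  -256.9] [211.4  83.8] [258.   94.6]
0.16 [ 643.5 -248.7] [211.2  82.3] [258.  93.]
0.165 [ 639.9 -240.5] [211.1  80.7] [258.   91.4]
[209  81] [247  97] [[208.39999389648438, 89.5999984741211], [210.8000030517578, 78.4000015258789], [248.8000030517578, 86.5], [246.39999389648438, 97.69999694824219]] [[209, 87], [212, 90], [243, 97], [247, 95], [237, 84], [215, 81]]
[208 236] [298 338] [ 533.3 -244.7   63.9   45.4   -8.1]
```

>>> {"method": "apply_moves", "body": {
  "plan": "0 0.06 0.3 0 -0.3 0.03; 0 0 0.6 0 0 0; 0 0 0.6 0 0 0; 0 0 0.6 0 0 0; 0 0 0.4 0 0 0; 0 0 0.3 0 0 0; 0 0 0.2 0 0 0; 0 0 0 0 0 0; 0 0 0 0 0 0"
}}

```text
clock: 13.1
tcp_pos: [0.5184, -0.2404, 0.0539]
eef_rot: [0.239, 3.096, -0.004]
ft_force: [0.3, 0.6, 0.0]
gripper_width: 0.0437
grip_force: 40.7
```

```bash
python3 - <<'E'
from h import *
go(515,-239.4,41,81.5)
im=viewer.capture("side"); m=viewer.camera_model("side"); cv2.imwrite("pics/side4.png",im[:,:,::-1])
w=viewer.capture("wrist")
a=cv2.resize(im[70:200,180:290],None,fx=4,fy=4)[:,:,::-1]; b=cv2.resize(w,None,fx=.68,fy=.68)[:,:,::-1]
b=np.pad(b,((0,a.shape[0]-b.shape[0]),(0,0),(0,0)))
cv2.imwrite("pics/c5.png",np.hstack([a,b]))
E
```

```text
t 13.1 tcp [ 518.4 -240.4   53.9] yaw y 81.17 tilt z [ 0.036 -0.006 -0.999] F [0.3 0.6 0. ] w 0.0437
shift units [0.13 0.01 0.43]
turn units [-0.    0.3  -0.05]
```

View pics/c5.png

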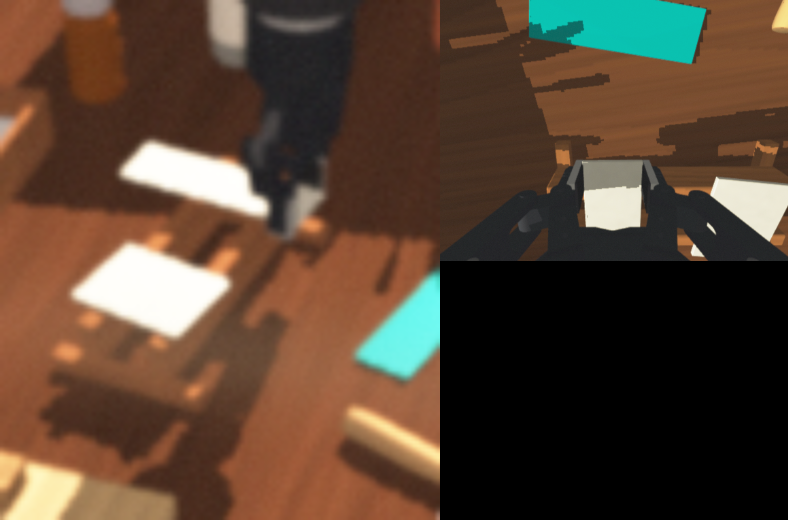

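The panel hovers over the empty half. The tile is clear at side crop (150,290), and the rack foot at wrist crop (565,153) is outside the finger. I'll lower it slowly.

>>> {"method": "apply_moves", "body": {
  "plan": "0.1 0.02 0.15 0 0 -0.03; 0 0 0.12 0 0 0; 0 0 0.08 0 0 0; 0 0 0.04 0 0 0; 0 0 0 0 0 0; 0 0 0 0 0 0"
}}

```text
clock: 13.8
tcp_pos: [0.5156, -0.2393, 0.0416]
eef_rot: [0.234, 3.097, -0.004]
ft_force: [0.4, 0.2, 0.3]
gripper_width: 0.0438
grip_force: 40.7
```

>>> {"method": "apply_moves", "body": {
  "plan": "0 0 0.03 0 0 0; 0 0 0 0 0 0; 0 0 0.03 0 0 0; 0 0 0 0 0 0; 0 0 0 0 0 0"
}}

```text
clock: 14.3
tcp_pos: [0.5156, -0.2393, 0.0399]
eef_rot: [0.234, 3.097, -0.004]
ft_force: [0.4, -0.7, -0.0]
gripper_width: 0.044
grip_force: 40.7
```

>>> {"method": "apply_moves", "body": {
  "plan": "0 0 0.03 0 0 0; 0 0 0 0 0 0; 0 0 0.03 0 0 0; 0 0 0 0 0 0; 0 0 0 0 0 0"
}}

```text
clock: 14.8
tcp_pos: [0.5157, -0.2393, 0.0382]
eef_rot: [0.234, 3.097, -0.004]
ft_force: [-0.4, 1.0, 1.7]
gripper_width: 0.0438
grip_force: 41.0
```

>>> {"method": "apply_moves", "body": {
  "plan": "0 0 0.03 0 0 0; 0 0 0 0 0 0; 0 0 0 0 0 0"
}}

```text
clock: 15.1
tcp_pos: [0.5157, -0.2394, 0.0376]
eef_rot: [0.234, 3.097, -0.004]
ft_force: [-3.8, 1.6, 7.6]
gripper_width: 0.0433
grip_force: 41.4
```

>>> {"method": "apply_moves", "body": {
  "plan": "0 0 0 0 0 0; 0 0 0 0 0 0; 0 0 0 0 0 0; 0 0 0 0 0 0; 0 0 0 0 0 0",
  "jaw": 0.72
}}

```text
clock: 15.6
tcp_pos: [0.5157, -0.2393, 0.037]
eef_rot: [0.234, 3.097, -0.004]
ft_force: [-0.5, -0.9, 0.1]
gripper_width: 0.0611
grip_force: 0.0
```

>>> {"method": "apply_moves", "body": {
  "plan": "0 0 -0.2 0 0 0; 0 0 -0.5 0 0 0; 0 0 -1 0 0 0; 0 0 -1 0 0 0; 0 0 -1 0 0 0; 0 0 -0.5 0 0 0; 0.7 0 -0.5 0 0.3 0; 1 0 0 0 0 0; 1 0 0 0 0 0; 0 0 0 0 0 0"
}}

```text
clock: 16.6
tcp_pos: [0.4275, -0.2259, 0.178]
eef_rot: [0.238, 3.133, 0.001]
ft_force: [1.0, -1.2, 0.2]
gripper_width: 0.0614
grip_force: 0.0
```

```bash
python3 - <<'E'
from h import *
go(515,-239.4,41,81.5)
for n in("top","wrist"):
    im=viewer.capture(n); m=viewer.camera_model(n); cv2.imwrite(f"pics/{n}6.png",im[:,:,::-1])
    for c in blobs(im,(0,0,140),(180,60,255),(290,90,420,190) if n=="top" else (0,0,512,384),60): print(n,c.min(0),c.max(0),rect(cast(m,c,.054)))
im=viewer.capture("side"); m=viewer.camera_model("side"); cv2.imwrite("pics/side6.png",im[:,:,::-1])
for c in blobs(im,(0,0,140),(180,60,255),(190,95,270,160),60): print("side",c.min(0),c.max(0),rect(cast(m,c,.054)))
a=cv2.resize(im[70:200,180:290],None,fx=3,fy=3)[:,:,::-1]; b=cv2.resize(cv2.imread("pics/wrist6.png"),None,fx=.9,fy=.9)
a=np.pad(a,((0,max(0,b.shape[0]-a.shape[0])),(0,0),(0,0)))[:b.shape[0]]
cv2.imwrite("pics/c6.png",np.hstack([a,b]))
E
```

```text
t 16.6 tcp [ 427.5 -225.9  178. ] yaw y 81.32 tilt z [ 0.     0.001 -1.   ] F [ 1.  -1.2  0.2] w 0.0614
shift units [-2.95 -0.01  4.57]
turn units [ 0.01  0.   -0.03]
top [308 113] [338 135] [ 611.3 -134.8   70.2   56.2   74.6]
top [359 109] [378 139] [ 612.9 -252.9   76.4   46.2   -7.6]
wrist [365 277] [397 293] [ 564.3 -106.7   36.2   17.1   74.6]
wrist [232 252] [274 338] [ 559.3 -246.6  114.1   45.9   -8.1]
wrist [389   0] [478  74] [319.4 -59.2  60.4  55.4 -23. ]
side [198 131] [236 153] [ 591.  -126.3   93.4   74.4  -14.9]
side [212 111] [261 130] [ 573.2 -241.6  153.8   52.9   -7.7]
```

View pics/c6.png

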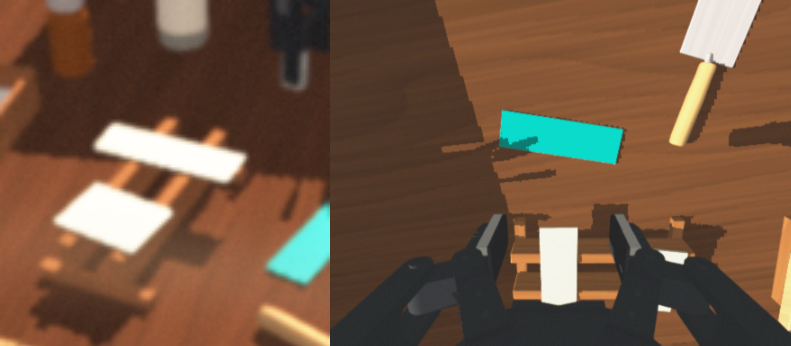

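The panel lies across both rails on the empty half, from (95,140) to (245,165) in the side crop, and the tile looks undisturbed. I'll swing the arm clear for an unobstructed top check.

>>> {"method": "apply_moves", "body": {
  "plan": "0 0.5 -0.3 0 0 0; 0 1 -0.3 0 0 0; 0 1 0 0 0 0; 0 1 0 0 0 0; 0 1 0 0 0 0; 0 1 0 0 0 0; 0 1 0 0 0 0; 0 1 0 0 0 0; 0 1 0 0 0 0; 0 1 0 0 0 0; 0 0.5 0 0 0 0; 0 0 0 0 0 0"
}}

```text
clock: 17.95
tcp_pos: [0.4766, 0.072, 0.1951]
eef_rot: [-0.233, -3.133, 0.001]
ft_force: [-0.1, -0.1, 0.3]
gripper_width: 0.0613
grip_force: 0.0
```

```bash
python3 - <<'E'
from h import *
im=viewer.capture("top"); m=viewer.camera_model("top"); cv2.imwrite("pics/top7.png",im[:,:,::-1])
a=np.radians(-8.46); T=np.array([[np.cos(a),np.sin(a)],[-np.sin(a),np.cos(a)]])
for c in blobs(im,(0,0,140),(180,60,255),(290,90,420,190),60):
    r=rect(cast(m,c,.054)); print(c.min(0),c.max(0),r,"rack xy",(T@(r[:2]-[583.7,-194])).round(1),"rel yaw",r[4]+8.46)
v=cv2.cvtColor(im,cv2.COLOR_RGB2HSV).astype(int)
for r0,r1 in((118,138),(139,160)):
    pts=[]
    for u in list(range(340,352,2)):
        g=(v[r0:r1,u,1]>150)&(v[r0:r1,u,2]>160)
        if g.sum(): pts.append((u,np.where(g)[0].mean()+r0))
    W=1e3*cast(m,pts,.05); print("rail",W.mean(0).round(1))
E
```

```text
[305 113] [338 151] [ 595.5 -130.2   88.    69.8  -15.2] rack xy [ 2.3 64.8] rel yaw -6.739999999999998
[356 109] [378 168] [ 576.9 -247.2  148.9   44.    -8.2] rack xy [  1.1 -53.6] rel yaw 0.26000000000000156
rail [ 612.2 -192. ]
rail [ 555.9 -190.2]
```

The panel is within 1.5 mm and 0.3° of the target, and the tile hasn't moved. Handing in.

```bash
python3 -c "
from plant import job
print(job.finish_job())"
```

```text
the job is handed in; nothing more can be done
None
```

The panel was slid out to a 39.7 mm overhang, pinched by its near end and laid flat across both rails on the empty half of the rack, about 1–1.5 mm and 0.3° off target; the other panel did not move, and the job was handed in at about 18 s.

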